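# Book out a filled capsule jar with the hand scanner

## Robot

A 7-joint arm with a two-finger parallel gripper is mounted at the origin on the work surface. World frame = base frame: x ahead of the robot, y to its left, z up, the work surface at z = 0. Lengths are in m, angles in rad, forces in N, time in s.
With the tool pointing down it reaches from about 0.4 to 0.875 m from the base axis. Payload 19.3 kg.
Tool frame: the origin (TCP) lies midway between the tips of the shut fingers; the grasp point (between the pads) lies 19 mm behind it; z points along the fingers, y is the direction in which the jaws open and shut (so a half turn about z gives the same grasp; the last joint's range is limited). The gripper opens to 85 mm and grips with 20 to 120 N. Pads are 22 mm wide; open, the fingers measure 114 mm over their backs; the gripper's body (76 mm by 85 mm) begins 54 mm behind the grasp point. The pads swing forward as they close: fully open they stand 13 mm farther back than shut.
Start: joints at [-1.278, 0.521, -0.036, 1.599, 0.021, 1.021, -0.113], TCP at [0.222, 0.584, 0.231] pointing down, gripper open.
Joint ranges: [-2.91, 2.91], [-0.3, 2.13], [-1.5, 1.42], [0.17, 2.43], [-1.26, 4.41], [0.16, 1.93], [-2.52, 2.52]. Speed limits (rad/s): [1.89, 1.89, 2.39, 2.39, 3.01, 3.01, 3.01].

## Interface

Orientations are given as [roll, pitch, yaw] about the fixed x, y, z axes, in that order (R = Rz(yaw) Ry(pitch) Rx(roll)).
In Python, from workcell import bot, eyes gives the robot as it stands. The module is installed in compiled form; this text tells all that it offers.
- The arm moves only by the shell command python3 -m jog 'ROWS' [FORCE]. ROWS is JSON, a list of rows, each an object with "delta_pos": the shift along the world's x, y, z in mm, a list of three; "spin": the turn about the world's z in rad; "claw": the closure, from 0 (fully open) to 1 (shut). In form: [{"delta_pos": [tx, ty, tz], "spin": spin, "claw": claw}, ...]. A call has 1 to 8 rows; each row is the pose to reach, as a shift and turn from the pose measured when the call began; what a row does not reach only later rows make up. A row lasts 1/10 s, in which the tool goes at most 50 mm and 8.59 degrees, less where a joint would pass 70% of its speed; a pose out of reach is approached as far as the arm can. A call with a gripper value outside its range is refused whole. The fingers move at their own pace and stop on an object; FORCE is the grip in N (left out, the last holds). Time passes only in rows, so rows that repeat a pose let the fingers close. It gives the time, the measured TCP pose, the force and the opening at its end, in the units of the state.
- bot.observe(): the state, without advancing time (a new reading comes with each control period).
- eyes.grab_frame(name): name is "scene" or "top"; returns the picture (480x640x3 uint8, blue, green, red); there is no depth.
- eyes.camera_params(name): a dict with "fx", "fy", "cx", "cy" (pixels), "origin" and "attitude" of the camera in the world. Camera axes: x right, y up, looking along -z (the intrinsics and any distortion apply to the point x, -y, -z); pixel columns grow to the right and rows downward; lengths in m; the calibration is good to about 2 mm. A picture is of the moment at which its call begins. camera_params takes no time and is no camera call.
- bot.job_done(): hands the job in, once; it reports no verdict.
The state is a dict: "clock": time; "qpos": joint angles; "qd": joint speeds; "joint_efforts": joint torques, N m; "position": TCP position; "tool_rot": TCP orientation; "force": force on the tool from outside, world axes, zero at the start; "moment": the same for the moment, N m; "grip_width": finger opening in m.
Only numpy, scipy, OpenCV 4.12 (cv2) and the standard library are available. Lean on these libraries where they do the work, as an engineer would, in place of code of your own. Each camera call takes 0.05 s, during which the arm holds its last target. There are 200 camera calls.

## Task

Book out the green-capped jar: take the hand scanner from the bench and read the barcode on the leaning batch sheet first, then the barcode on the green-capped jar, each time holding the red window steady and centred on the code for a good second, about 10 cm away and facing it roughly square. Then lay the scanner back gently, not dropped, in its charging dock, fully down with its head between the cheeks and its window towards the nose stop, and let go. Leave the jars, the wash bottle and the mortar standing where they are.

Things in the scene. Friction and masses are not known exactly. Their poses are not given: they have to be found in the camera images.
- scanner: Cordless in-line hand scanner, 170 mm long, 0.18 kg, lying flat. Origin: underside, below the grip's middle; x runs forward to the window, z up. Grey handle 34 mm wide, 30 mm tall, x = -75 to +30 mm; white head 58 mm wide, 38 mm tall, x = +30 to +94 mm, orange key on top (to 40 mm), red window in front. Mass centre near x = +11 mm. It reads by itself at any roll: no key to press.
- window (a point): Centre of the scanner's red window, 95 mm ahead of and 19 mm above the scanner's origin. Axes as the scanner's: the aiming line leaves along +x.
- sheet_code (a point): Centre of the barcode (46 x 22 mm, yellow-edged label) on the batch sheet, 65 mm above the bench. The sheet is on a fixed clear stand, 150 mm wide, its panel leaning back 35 degrees from upright, top edge 107 mm high, foot 50 mm in front of and 65 mm behind the code. -x points squarely out of the sheet (35 degrees above level); y lies level across it.
- jar_code (a point): Centre of the barcode (about 33 x 24 mm, wrapped on the wall) of the green-capped jar, 40 mm above the jar's underside. -x points squarely out of the code, level; z up. A 12 mm white paper seal strip runs from the label up over the cap to the cap's centre, so the label's side shows from above.
- jar_green: White plastic jar with green cap, 62 mm diameter, 96 mm tall; the jar to book out. Origin: centre of its underside. Its label faces its -x axis. It stands on the tray, 4 mm above the bench.
- jar_white: The same jar with a white cap. Bystander.
- jar_orange: The same jar with an orange cap. Bystander.
- tray: Shallow steel tray, 125 mm (x) by 330 mm (y), rim 12 mm high, fixed; the three jars stand in a row on it. Origin: centre of its underside.
- bottle: White wash bottle with blue cap and nozzle, 68 mm diameter, 190 mm tall. Origin: centre of its underside. Bystander.
- mortar: White ceramic mortar with its pestle in it, 104 mm diameter at the rim, 60 mm tall; the pestle leans out towards its +x side, up to 45 mm from the axis and 102 mm high. Origin: centre of its underside. Bystander.
- dock: Fixed charging dock, 210 x 104 mm (x -98 to +112). Origin: underside; the docked scanner's origin is 18 mm straight above it, axes alike (window to +x). Bed 18 mm high, only 26 mm wide below the grip (x -52 to +40 mm), so fingers pass beside it. Cheeks at x +44 to +100 mm, 66 mm apart, 22 mm above the bed, then flared lips to 37 mm. Nose and tail stops 10 mm high leave 10 mm play in all.
There are look-alikes about, which are no part of the job. What is shaped like the scanner but purple is not meant.

How it is judged:
By the outcome, as a careful person would: the job done as asked, in the order asked, and still so for the second after the job is handed in, with the robot touching nothing.
It also fails if it takes over 67 s, if anything falls off the work surface, if the arm or the gripper's body presses on something with over 40 N, if the wrist force passes 120 N, or if a joint passes its speed limit or range.

## Working session

There is one attempt and no reset: what is moved stays moved. The work goes in short steps, Python scripts to look and compute and a shell command to move; the robot and the scene stay as the last step left them, time stands still between calls to the robot, and variables do not carry over. Pictures are saved under pics/ and viewed, about 8 in all and at most 12, crops included, and the job is handed in when it is done.

```bash
mkdir -p pics; python3 - <<'E'
from workcell import bot, eyes
import cv2
for n in("scene","top"):
    cv2.imwrite(f"pics/{n}0.png",eyes.grab_frame(n)); print(n,eyes.camera_params(n))
print(bot.observe())
E
```

```text
scene {'fx': 460.18533181101395, 'fy': 460.18533181101395, 'cx': 324.78970520547534, 'cy': 247.80993112034525, 'origin': array([ 1.28159976, -0.153916  ,  0.74588033]), 'attitude': array([ 0.86683162, -0.01066167,  1.31290026])}
top {'fx': 541.772722002778, 'fy': 541.772722002778, 'cx': 320.55720870850973, 'cy': 243.7557579652875, 'origin': array([0.3110911 , 0.05008298, 1.19699238]), 'attitude': array([ 0.19293319,  0.00859566, -1.57748862])}
{'clock': 0.1, 'qpos': array([-1.27820289,  0.52197993, -0.03631658,  1.59996496,  0.02119947,
        1.02107051, -0.11278313]), 'qd': array([-6.52189664e-04, -1.65368525e-03,  7.76720580e-04, -2.82168175e-03,
       -8.85161146e-04,  3.89316786e-04,  6.78806180e-05]), 'joint_efforts': array([ 2.53686245e-03, -9.28493357e+01,  1.98342942e+00, -3.70525968e+01,
        1.80049095e-02,  5.56178871e-03, -8.88974500e-05]), 'position': array([0.221734  , 0.58401936, 0.2307625 ]), 'tool_rot': array([-3.14055768e+00,  7.68452972e-05,  2.77879571e+00]), 'force': array([ 0.73226564, -0.05145794, -0.03273424]), 'moment': array([ 0.03999146, -0.00678204,  0.01582751]), 'grip_width': 0.08507187936959298}
```

View pics/top0.png

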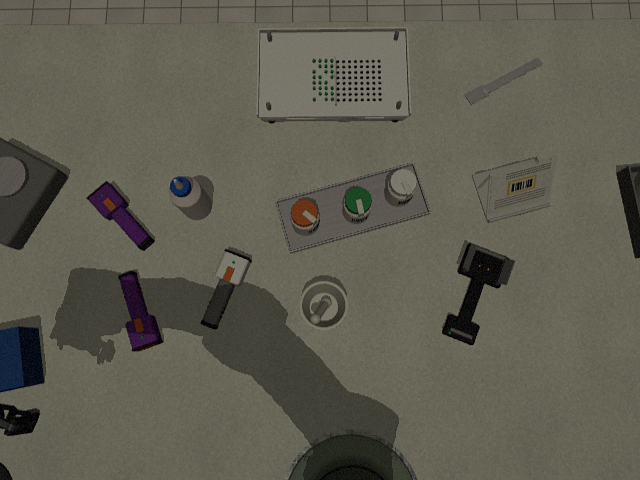

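View pics/scene0.png

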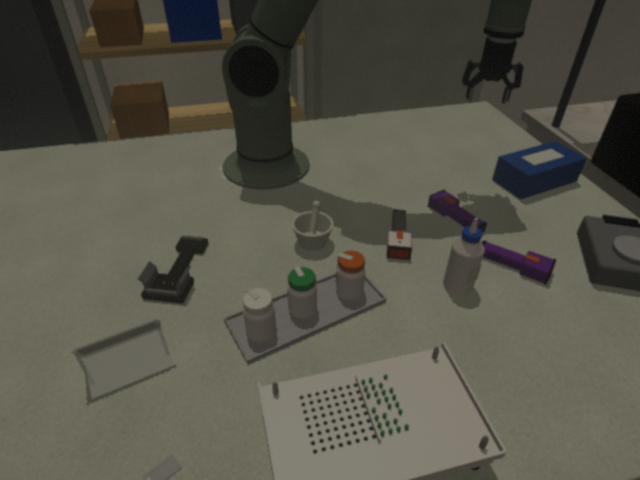

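The top view shows the real scanner (white head at 234,262 and grey handle at 212,318), with purple look-alikes at (120,215) and (140,310). The jars are orange (305,213), green (358,202) and white (402,184). The sheet code is at (522,185), the dock at (478,290), the mortar at (323,303) and the bottle at (183,190). I'm choosing the grey and white scanner and checking that in close crops.

```bash
cat > h.py <<'E'
import numpy as np, cv2
from scipy.spatial.transform import Rotation as R
from workcell import bot, eyes
def cam(n):
    p=eyes.camera_params(n); return p,R.from_euler('xyz',p['attitude']).as_matrix()
def ray(n,u,v):
    p,M=cam(n); d=M@np.array([(u-p['cx'])/p['fx'],-(v-p['cy'])/p['fy'],-1.]); return p['origin'],d
def onz(n,u,v,z):
    o,d=ray(n,u,v); return (o+d*(z-o[2])/d[2])[:2]
def two(a,b):
    (o1,d1),(o2,d2)=ray('top',*a),ray('scene',*b)
    s=np.linalg.lstsq(np.c_[d1,-d2],o2-o1,rcond=None)[0]; p,q=o1+s[0]*d1,o2+s[1]*d2
    return (p+q)/2,np.linalg.norm(p-q)
def proj(n,P):
    p,M=cam(n); c=M.T@(np.array(P)-p['origin']); return p['cx']-p['fx']*c[0]/c[2],p['cy']+p['fy']*c[1]/c[2]
E
python3 - <<'E'
import cv2,numpy as np
t=cv2.imread('pics/top0.png')
c=lambda x,y,w,h,W,H:cv2.resize(t[y:y+h,x:x+w],(W,H),interpolation=cv2.INTER_CUBIC)
a=c(190,235,75,100,300,400); b=c(440,235,80,115,320,460)[:400]
b=c(435,235,90,120,300,400); d=c(465,150,95,80,475-275,168) 
e=c(275,155,160,100,400,250)
d=c(465,145,100,85,400,340)
out=np.zeros((600,800,3),np.uint8)
out[:400,:300]=a; out[:400,300:600]=0; 
out=np.zeros((600,800,3),np.uint8)
out[:340,:255]=c(190,245,75,85+15,255,340); out[:340,260:515]=c(437,237,75+7,109,255,340)
out[:240,518:798]=c(467,148,93,80,280,240); out[345:595,:400]=e
out=np.clip(out.astype(float)*1.8,0,255).astype(np.uint8)
cv2.imwrite('pics/crop1.png',out)
E
```

```text
(no output)
```

View pics/crop1.png

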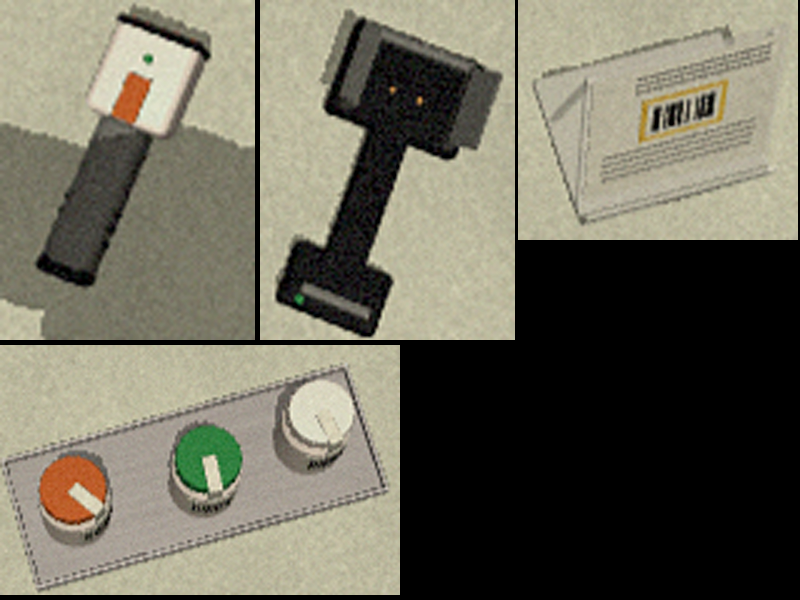

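The crops confirm the grey and white scanner with its orange key, at top-left of the picture. The dock's nose end points up and right. The green jar's strip runs down the picture towards the robot, and the sheet code centre is at crop (683,110). Next I convert these to world positions.

```bash
python3 - <<'E'
from h import *
S=lambda x,y:(190+x/3.4,245+y/3.4); D=lambda x,y:(437+(x-260)/3.11,237+y/3.119)
H=lambda x,y:(467+(x-518)/3.01,148+y/3.0); J=lambda x,y:(275+x/2.5,155+(y-345)/2.5)
t=lambda p,z:onz('top',*p,z)
def show(n,a,b): d=b-a; print(n,a.round(4),b.round(4),'len',np.linalg.norm(d).round(4),'yaw',np.arctan2(d[1],d[0]).round(3))
b,f=t(S(127,123),.038),t(S(163,37),.038); show('head',b,f)
tl=t(S(64,272),.015); show('tail-head',tl,f)
u=(f-tl)/np.linalg.norm(f-tl); print('scanner origin',b-u*.030,f-u*.092)
a,c=t(D(402,114),.055),t(D(423,45),.055); show('lips',a,c)
show('tail',t(D(337,287),.02),c); u=(c-t(D(337,287),.02));u/=np.linalg.norm(u); print('dock origin',a-u*.044,c-u*.1,(a+c)/2-u*.072)
im=cv2.imread('pics/top0.png'); sc=cv2.imread('pics/scene0.png')
for n,lo,hi in(('green',(45,120,50),(75,255,255)),('orange',(3,150,100),(14,255,255))):
    m=cv2.inRange(cv2.cvtColor(im,cv2.COLOR_BGR2HSV),lo,hi); m=cv2.morphologyEx(m,cv2.MORPH_CLOSE,np.ones((9,9)))
    k=max((x for x in cv2.findContours(m,0,1)[0] if 270<x[:,0,0].mean()<420 and x[:,0,1].mean()>160),key=cv2.contourArea)
    (x,y),r=cv2.minEnclosingCircle(k); print(n,x,y,r,t((x,y),.1))
show('strip',t(J(208,458),.1),t(J(215,490),.1)); print('jarcode',t(J(211,506),.044))
print('mortar',t((323,305),.06),'pestle',t((322,300),.1),'bottle',t((181,186),.19), 'white',t((403,183),.1))
print('sheet code',t(H(683,110),.065)); show('label L-R',t(H(641,118),.065),t(H(727,100),.065))
show('foot',t(H(583,221),0),t(H(770,170),0)); show('top',t(H(588,80),.107),t(H(783,27),.107)); print('scene dock',proj('scene',[*a,.055]))
E
```

```text
head [0.4571 0.2598] [0.5122 0.2382] len 0.0592 yaw -0.373
tail-head [0.365  0.3016] [0.5122 0.2382] len 0.1603 yaw -0.407
scanner origin [0.42958699 0.27170235] [0.4277371  0.27463174]
lips [ 0.467  -0.2847] [ 0.5145 -0.3022] len 0.0506 yaw -0.352
tail [ 0.3524 -0.2427] [ 0.5145 -0.3022] len 0.1727 yaw -0.352
dock origin [ 0.42573958 -0.26957818] [ 0.42066853 -0.26771634] [ 0.42320406 -0.26864726]
green 358.0 200.0 13.038504600524902 [ 0.61821011 -0.02098844]
orange 303.30291748046875 212.1788330078125 12.882771492004395 [0.5929332  0.09364754]
strip [ 0.6178 -0.0214] [ 0.5901 -0.0267] len 0.0282 yaw -2.953
jarcode [ 0.58995717 -0.02680016]
mortar [0.4026939  0.05413269] pestle [0.40956503 0.05593611] bottle [0.62422897 0.32721309] white [ 0.65441509 -0.11646241]
sheet code [ 0.65918878 -0.37890286]
label L-R [ 0.6535 -0.3483] [ 0.6664 -0.4111] len 0.0641 yaw -1.367
foot [ 0.5928 -0.3218] [ 0.6312 -0.4654] len 0.1486 yaw -1.309
top [ 0.6687 -0.2987] [ 0.7063 -0.4375] len 0.1438 yaw -1.306
scene dock (np.float64(170.644974678809), np.float64(263.9264202497235))
```

Poses found:

| Thing | Position | Heading |
|---|---|---|
| Scanner origin | (0.428, 0.273) | -0.40 |
| Dock origin | (0.423, -0.269) | -0.352 |
| Sheet code | (0.659, -0.379, 0.065) | 0.262 (into the code) |
| Green jar | (0.618, -0.021) | ≈0.19 (into the code) |

Now I move above the scanner.

```bash
R='x'; python3 -m jog '[{"delta_pos":[216,-315,-100],"spin":-0.037,"claw":0},{"delta_pos":[216,-315,-100],"spin":-0.037,"claw":0},{"delta_pos":[216,-315,-100],"spin":-0.037,"claw":0},{"delta_pos":[216,-315,-100],"spin":-0.037,"claw":0},{"delta_pos":[216,-315,-100],"spin":-0.037,"claw":0},{"delta_pos":[216,-315,-100],"spin":-0.037,"claw":0},{"delta_pos":[216,-315,-100],"spin":-0.037,"claw":0},{"delta_pos":[216,-315,-100],"spin":-0.037,"claw":0}]'
```

```text
clock: 0.9
position: [0.4386, 0.2668, 0.1302]
tool_rot: [-3.14, 0.0, 2.741]
force: [-0.2, 0.9, -0.0]
grip_width: 0.086
```

```bash
python3 -m jog '[{"delta_pos":[0,2,-45],"spin":0,"claw":0},{"delta_pos":[0,2,-85],"spin":0,"claw":0},{"delta_pos":[0,2,-85],"spin":0,"claw":0},{"delta_pos":[0,2,-85],"spin":0,"claw":0}]'; python3 - <<'E'
from h import *
s=eyes.grab_frame('scene');t=eyes.grab_frame('top')
o=bot.observe();print(proj('scene',o['position']),proj('top',o['position']))
a=cv2.resize(s[170:290,340:460],(400,400),interpolation=2);b=cv2.resize(t[220:340,160:280],(400,400),interpolation=2)
cv2.imwrite('pics/g1.png',cv2.convertScaleAbs(np.hstack([a,b]),alpha=1.8))
E
```

```text
clock: 1.3
position: [0.4383, 0.2688, 0.0456]
tool_rot: [-3.139, -0.001, 2.742]
force: [0.1, 0.8, 0.3]
grip_width: 0.0851
(np.float64(399.24670935951747), np.float64(222.83218804155308)) (np.float64(221.8294030456098), np.float64(289.0204241822123))
```

View pics/g1.png

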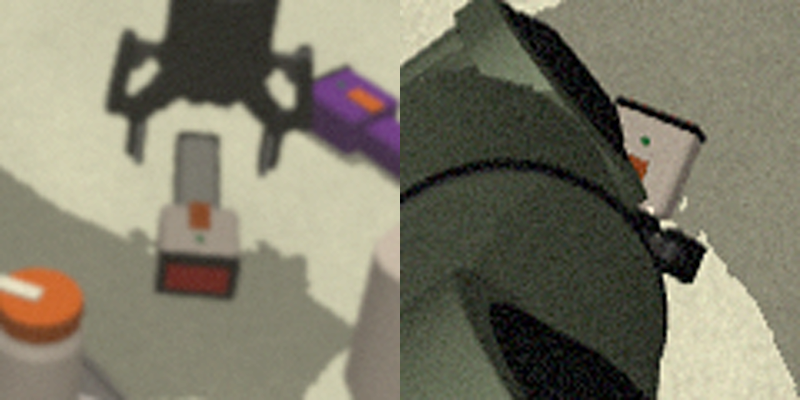

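The scene crop shows the fingers straddling the grey handle behind the head, with clearance on both sides. I'll descend and grip.

```bash
python3 -m jog '[{"delta_pos":[0,0,-25],"spin":0,"claw":0},{"delta_pos":[0,0,-42],"spin":0,"claw":0},{"delta_pos":[0,0,-42],"spin":0,"claw":0},{"delta_pos":[0,0,-42],"spin":0,"claw":1},{"delta_pos":[0,0,-42],"spin":0,"claw":1},{"delta_pos":[0,0,-42],"spin":0,"claw":1},{"delta_pos":[0,0,-42],"spin":0,"claw":1},{"delta_pos":[0,0,-42],"spin":0,"claw":1}]' 22; python3 -m jog '[{"delta_pos":[0,0,0],"spin":0,"claw":1},{"delta_pos":[0,0,0],"spin":0,"claw":1},{"delta_pos":[0,0,0],"spin":0,"claw":1}]'
```

```text
clock: 2.2
position: [0.4397, 0.2699, 0.006]
tool_rot: [3.14, 0.002, 2.742]
force: [-2.4, -0.9, 14.4]
grip_width: 0.0337
clock: 2.5
position: [0.4397, 0.2699, 0.0061]
tool_rot: [3.14, 0.002, 2.742]
force: [-0.6, 0.2, 0.1]
grip_width: 0.0335
```

```bash
python3 -m jog '[{"delta_pos":[0,0,25],"spin":0,"claw":1},{"delta_pos":[0,0,70],"spin":0,"claw":1},{"delta_pos":[0,0,115],"spin":0,"claw":1},{"delta_pos":[0,0,155],"spin":0,"claw":1},{"delta_pos":[0,0,194],"spin":0,"claw":1},{"delta_pos":[20,-40,194],"spin":0.1,"claw":1},{"delta_pos":[40,-80,194],"spin":0.2,"claw":1},{"delta_pos":[60,-120,194],"spin":0.3,"claw":1}]'; python3 -m jog '[{"delta_pos":[20,-40,0],"spin":0.1,"claw":1},{"delta_pos":[40,-80,0],"spin":0.2,"claw":1},{"delta_pos":[60,-120,0],"spin":0.3,"claw":1},{"delta_pos":[80,-160,0],"spin":0.36,"claw":1},{"delta_pos":[100,-200,0],"spin":0.36,"claw":1},{"delta_pos":[120,-240,0],"spin":0.36,"claw":1},{"delta_pos":[140,-280,0],"spin":0.36,"claw":1},{"delta_pos":[160,-320,0],"spin":0.36,"claw":1}]'
```

```text
clock: 3.3
position: [0.5001, 0.1486, 0.2004]
tool_rot: [3.14, 0.002, 3.047]
force: [0.3, 0.6, -0.7]
grip_width: 0.0336
clock: 4.1
position: [0.6604, -0.1732, 0.2002]
tool_rot: [3.14, 0.002, -2.876]
force: [1.0, 1.3, -1.5]
grip_width: 0.0335
```

```bash
python3 -m jog '[{"delta_pos":[20,-40,0],"spin":0,"claw":1},{"delta_pos":[40,-80,0],"spin":0,"claw":1},{"delta_pos":[60,-120,-10],"spin":0,"claw":1},{"delta_pos":[80,-160,-30],"spin":0,"claw":1},{"delta_pos":[90,-181,-50],"spin":0,"claw":1},{"delta_pos":[90,-181,-65],"spin":0,"claw":1},{"delta_pos":[90,-181,-65],"spin":0,"claw":1}]'; python3 - <<'E'
from h import *
s=eyes.grab_frame('scene');t=eyes.grab_frame('top')
a=cv2.resize(s[200:440,20:260],(400,400),interpolation=2);b=cv2.resize(t[80:220,430:570],(400,400),interpolation=2)
cv2.imwrite('pics/t1.png',cv2.convertScaleAbs(np.hstack([a,b]),alpha=1.8))
E
```

```text
clock: 4.8
position: [0.7489, -0.3536, 0.1314]
tool_rot: [3.136, -0.002, -2.877]
force: [-0.5, 1.0, -1.5]
grip_width: 0.0338
```

View pics/t1.png

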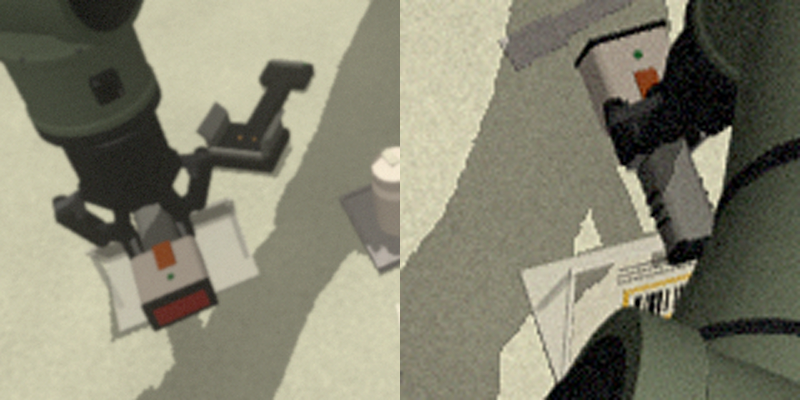

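The scanner is held level, with its tail just over the sheet's top edge. I'll lower it slowly so the edge tips the scanner nose-down between the pads.

```bash
python3 -m jog '[{"delta_pos":[0,0,-8],"spin":0,"claw":1},{"delta_pos":[0,0,-14],"spin":0,"claw":1},{"delta_pos":[0,0,-18],"spin":0,"claw":1},{"delta_pos":[0,0,-20],"spin":0,"claw":1},{"delta_pos":[0,0,-22],"spin":0,"claw":1},{"delta_pos":[0,0,-24],"spin":0,"claw":1},{"delta_pos":[0,0,-26],"spin":0,"claw":1}]' 20;  python3 -m jog '[{"delta_pos":[0,0,-3],"spin":0,"claw":1},{"delta_pos":[0,0,-6],"spin":0,"claw":1},{"delta_pos":[0,0,-9],"spin":0,"claw":1},{"delta_pos":[0,0,-12],"spin":0,"claw":1}]'
```

```text
clock: 5.6
position: [0.7511, -0.3533, 0.1102]
tool_rot: [3.14, 0.003, -2.875]
force: [3.6, -1.0, 3.0]
grip_width: 0.0335
clock: 6.0
position: [0.7515, -0.3531, 0.0982]
tool_rot: [3.14, 0.004, -2.875]
force: [5.8, 1.2, 3.8]
grip_width: 0.0339
```

```bash
python3 -m jog '[{"delta_pos":[0,0,-3],"spin":0,"claw":1},{"delta_pos":[0,0,-6],"spin":0,"claw":1},{"delta_pos":[0,0,-9],"spin":0,"claw":1},{"delta_pos":[0,0,-12],"spin":0,"claw":1},{"delta_pos":[0,0,-15],"spin":0,"claw":1},{"delta_pos":[0,0,-18],"spin":0,"claw":1},{"delta_pos":[0,0,-20],"spin":0,"claw":1},{"delta_pos":[0,0,-20],"spin":0,"claw":1}]';  python3 -m jog '[{"delta_pos":[0,0,30],"spin":0,"claw":1},{"delta_pos":[0,0,60],"spin":0,"claw":1},{"delta_pos":[0,0,90],"spin":0,"claw":1},{"delta_pos":[-40,0,110],"spin":0,"claw":1},{"delta_pos":[-80,0,110],"spin":0,"claw":1},{"delta_pos":[-120,0,110],"spin":0,"claw":1},{"delta_pos":[-120,0,110],"spin":0,"claw":1}]' 30; python3 - <<'E'
from h import *
s=eyes.grab_frame('scene');t=eyes.grab_frame('top')
a=cv2.resize(s[150:390,0:240],(400,400),interpolation=2);b=cv2.resize(t[80:280,430:630],(400,400),interpolation=2)
cv2.imwrite('pics/t2.png',cv2.convertScaleAbs(np.hstack([a,b]),alpha=1.8))
E
```

```text
clock: 6.8
position: [0.7509, -0.3532, 0.0776]
tool_rot: [3.14, 0.003, -2.875]
force: [0.1, -0.5, 0.1]
grip_width: 0.0339
clock: 7.5
position: [0.6251, -0.3547, 0.1877]
tool_rot: [3.139, -0.001, -2.879]
force: [1.3, -0.9, -0.9]
grip_width: 0.0335
```

View pics/t2.png

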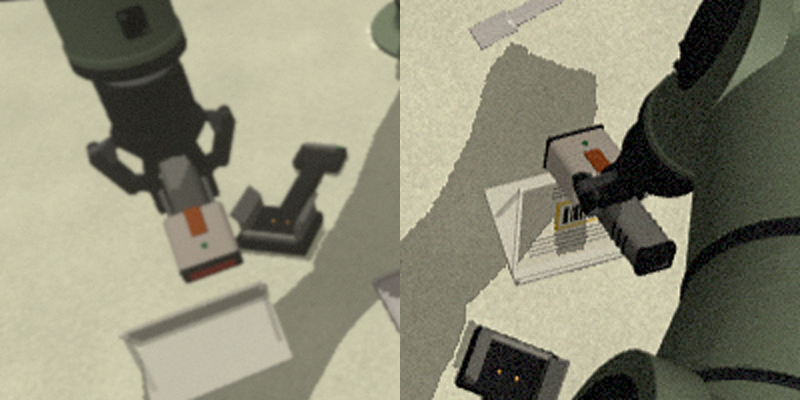

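The scanner is now clearly tilted nose-down. I'll measure the pitch by casting rays onto the scanner's own vertical plane.

```bash
cat >> h.py <<'E'
def onplane(n,u,v,P,h):
    "ray with vertical plane through P at heading h -> (forward, height) relative to P"
    o,d=ray(n,u,v); nn=np.array([-np.sin(h),np.cos(h),0]); p=o+d*(((P-o)@nn)/(d@nn)); q=p-P
    return q@np.array([np.cos(h),np.sin(h),0]),q[2]
E
python3 - <<'E'
from h import *
P=bot.observe()['position'];h=.264
for n,u,v in(('dot',204,245),('front top mid',211,262),('key',196,221),('window mid',212,270)): print(n,onplane('scene',u/1.667,150+v/1.667,P,h))
for n,u,v in(('dot',185,143),('front top',176,131),('tail',252,240)): print('top',n,two((430+u/2,80+v/2),(204/1.667,150+245/1.667)) if n=='dot' else '',onplane('top',430+u/2,80+v/2,P,h))
E
```

```text
dot (np.float64(0.03980137189716173), np.float64(-0.018043356951866374))
front top mid (np.float64(0.0327492729179322), np.float64(-0.050436664274092824))
key (np.float64(0.0022995715758011093), np.float64(-0.01592050419633745))
window mid (np.float64(0.08399884721809936), np.float64(-0.012933058786405771))
top dot (array([ 0.68847944, -0.33775593,  0.18882806]), np.float64(0.0014827425289388658)) (np.float64(0.05977133385620795), np.float64(0.0023388994760581983))
top front top  (np.float64(0.07636011128217164), np.float64(-0.00687690891082432))
top tail  (np.float64(-0.05876953559908169), np.float64(0.05990117587423022))
```

```bash
python3 -m jog '[{"delta_pos":[-40,-22,0],"spin":0,"claw":1},{"delta_pos":[-80,-44,0],"spin":0,"claw":1},{"delta_pos":[-115,-63,-10],"spin":0,"claw":1},{"delta_pos":[-122,-67,-30],"spin":0,"claw":1},{"delta_pos":[-122,-67,-45],"spin":0,"claw":1},{"delta_pos":[-122,-67,-55],"spin":0,"claw":1},{"delta_pos":[-122,-67,-55],"spin":0,"claw":1},{"delta_pos":[-122,-67,-55],"spin":0,"claw":1}]';  python3 - <<'E'
from h import *
s=eyes.grab_frame('scene');t=eyes.grab_frame('top')
cv2.imwrite('pics/s3.png',s);cv2.imwrite('pics/t3.png',t)
a=cv2.resize(s[190:410,20:240],(400,400),interpolation=2);b=cv2.resize(t[130:280,440:590],(400,400),interpolation=2)
cv2.imwrite('pics/v3.png',cv2.convertScaleAbs(np.hstack([a,b]),alpha=1.8))
print(bot.observe()['position'],proj('top',[.659,-.379,.065]),proj('scene',[.659,-.379,.065]))
E
```

```text
clock: 8.4
position: [0.5096, -0.4198, 0.133]
tool_rot: [3.14, 0.003, -2.875]
force: [-0.5, 0.4, -1.3]
grip_width: 0.0336
[ 0.50927964 -0.42026994  0.13361069] (np.float64(521.8689817635559), np.float64(184.74989626352607)) (np.float64(117.85544742075791), np.float64(335.96354866931074))
```

View pics/v3.png

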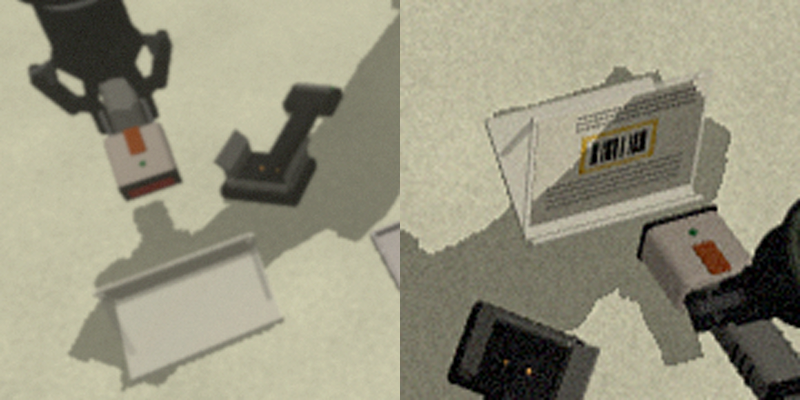

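```bash
python3 - <<'E'
from h import *
P=bot.observe()['position'];h=np.array([np.cos(.266),np.sin(.266),0]);l=np.array([-h[1],h[0],0])
T=lambda u,v:(440+(u-400)/2.667,130+v/2.667); S=lambda u,v:(20+u/1.818,190+v/1.818)
r=lambda p:np.round([(p-P)@h,(p-P)@l,p[2]-P[2]],4)
pts={}
for n,a,b in(('dot',(692,232),(142,163)),('FL',(646,222),(176,173)),('FR',(715,211),(119,194)),('keyF',(702,245),(139,152)),('keyB',(722,272),(134,128))):
    p,e=two(T(*a),S(*b)); pts[n]=p; print(n,r(p),e.round(4))
code=np.array([.659,-.379,.065]); print('code',r(code))
E
```

```text
dot [ 0.0632  0.0004 -0.0013] 0.0008
FL [ 0.0818  0.0269 -0.0127] 0.0024
FR [ 0.0765 -0.0303 -0.0197] 0.0022
keyF [0.0512 0.0004 0.0047] 0.0024
keyB [0.0268 0.0019 0.0189] 0.0056
code [ 0.1553  0.0005 -0.0686]
```

Two-view points put the window about 9 cm from the code, laterally centred to 1 mm, with a pitch of about 27–30°. I'll hold at three heights, to cover the pitch uncertainty.

```bash
Z='[{"delta_pos":[0,0,0],"spin":0,"claw":1},{"delta_pos":[0,0,0],"spin":0,"claw":1}]'
python3 -m jog '[{"delta_pos":[-5,-1,0],"spin":0,"claw":1},{"delta_pos":[-5,-1,0],"spin":0,"claw":1},{"delta_pos":[-5,-1,0],"spin":0,"claw":1},{"delta_pos":[-5,-1,0],"spin":0,"claw":1},{"delta_pos":[-5,-1,0],"spin":0,"claw":1},{"delta_pos":[-5,-1,0],"spin":0,"claw":1},{"delta_pos":[-5,-1,0],"spin":0,"claw":1},{"delta_pos":[-5,-1,0],"spin":0,"claw":1}]'
python3 -m jog '[{"delta_pos":[0,0,0],"spin":0,"claw":1},{"delta_pos":[0,0,0],"spin":0,"claw":1},{"delta_pos":[0,0,0],"spin":0,"claw":1},{"delta_pos":[0,0,0],"spin":0,"claw":1},{"delta_pos":[0,0,0],"spin":0,"claw":1},{"delta_pos":[0,0,0],"spin":0,"claw":1},{"delta_pos":[0,0,0],"spin":0,"claw":1}]'
for i in 1 2; do python3 -m jog '[{"delta_pos":[0,0,6],"spin":0,"claw":1},{"delta_pos":[0,0,6],"spin":0,"claw":1},{"delta_pos":[0,0,6],"spin":0,"claw":1},{"delta_pos":[0,0,6],"spin":0,"claw":1},{"delta_pos":[0,0,6],"spin":0,"claw":1},{"delta_pos":[0,0,6],"spin":0,"claw":1},{"delta_pos":[0,0,6],"spin":0,"claw":1},{"delta_pos":[0,0,6],"spin":0,"claw":1}]'
python3 -m jog '[{"delta_pos":[0,0,0],"spin":0,"claw":1},{"delta_pos":[0,0,0],"spin":0,"claw":1},{"delta_pos":[0,0,0],"spin":0,"claw":1},{"delta_pos":[0,0,0],"spin":0,"claw":1},{"delta_pos":[0,0,0],"spin":0,"claw":1},{"delta_pos":[0,0,0],"spin":0,"claw":1},{"delta_pos":[0,0,0],"spin":0,"claw":1}]'; done
```

```text
clock: 9.3
position: [0.5043, -0.4213, 0.1336]
tool_rot: [3.14, 0.004, -2.875]
force: [-0.1, 0.6, -0.7]
grip_width: 0.0333
clock: 10.0
position: [0.5043, -0.4213, 0.1336]
tool_rot: [3.14, 0.004, -2.875]
force: [-0.8, 0.1, -1.4]
grip_width: 0.0333
clock: 10.8
position: [0.5043, -0.4213, 0.1396]
tool_rot: [3.14, 0.004, -2.875]
force: [-0.5, -0.6, -1.3]
grip_width: 0.0332
clock: 11.5
position: [0.5043, -0.4213, 0.1396]
tool_rot: [3.14, 0.004, -2.875]
force: [0.6, 0.0, -1.2]
grip_width: 0.0333
clock: 12.3
position: [0.5043, -0.4212, 0.1455]
tool_rot: [3.14, 0.004, -2.875]
force: [0.2, -0.2, -1.6]
grip_width: 0.0333
clock: 13.0
position: [0.5043, -0.4213, 0.1455]
tool_rot: [3.14, 0.004, -2.875]
force: [0.8, 0.1, -0.7]
grip_width: 0.0335
```

Sheet holds are done. Next I go to open bench below the jar-scan pose, and press the nose on the bench to level the scanner.

```bash
python3 -m jog '[{"delta_pos":[-15,0,30],"spin":0,"claw":1},{"delta_pos":[-30,40,50],"spin":-0.046,"claw":1},{"delta_pos":[-40,85,50],"spin":-0.046,"claw":1},{"delta_pos":[-50,130,50],"spin":-0.046,"claw":1},{"delta_pos":[-60,175,50],"spin":-0.046,"claw":1},{"delta_pos":[-70,220,50],"spin":-0.046,"claw":1},{"delta_pos":[-80,265,50],"spin":-0.046,"claw":1},{"delta_pos":[-90,310,50],"spin":-0.046,"claw":1}]' 
python3 -m jog '[{"delta_pos":[-3,40,0],"spin":0,"claw":1},{"delta_pos":[-3,44,0],"spin":0,"claw":1},{"delta_pos":[-3,44,-40],"spin":0,"claw":1},{"delta_pos":[-3,44,-85],"spin":0,"claw":1},{"delta_pos":[-3,44,-120],"spin":0,"claw":1},{"delta_pos":[-3,44,-130],"spin":0,"claw":1},{"delta_pos":[-3,44,-130],"spin":0,"claw":1}]' 20
```

```text
clock: 13.8
position: [0.4137, -0.1097, 0.1958]
tool_rot: [3.141, 0.004, -2.921]
force: [1.1, 0.0, -1.6]
grip_width: 0.0333
clock: 14.5
position: [0.4102, -0.0658, 0.0652]
tool_rot: [3.14, 0.002, -2.921]
force: [-0.9, -0.2, -1.3]
grip_width: 0.0335
```

```bash
python3 -m jog '[{"delta_pos":[0,0,-6],"spin":0,"claw":1},{"delta_pos":[0,0,-12],"spin":0,"claw":1},{"delta_pos":[0,0,-17],"spin":0,"claw":1},{"delta_pos":[0,0,-22],"spin":0,"claw":1},{"delta_pos":[0,0,-26],"spin":0,"claw":1},{"delta_pos":[0,0,-30],"spin":0,"claw":1},{"delta_pos":[0,0,-34],"spin":0,"claw":1}]'
python3 -m jog '[{"delta_pos":[0,0,-4],"spin":0,"claw":1},{"delta_pos":[0,0,-8],"spin":0,"claw":1},{"delta_pos":[0,0,-12],"spin":0,"claw":1},{"delta_pos":[0,0,-16],"spin":0,"claw":1},{"delta_pos":[0,0,-20],"spin":0,"claw":1},{"delta_pos":[0,0,-23],"spin":0,"claw":1},{"delta_pos":[0,0,-24],"spin":0,"claw":1},{"delta_pos":[0,0,-24],"spin":0,"claw":1}]'
```

```text
clock: 15.2
position: [0.409, -0.0663, 0.0311]
tool_rot: [3.14, 0.0, -2.922]
force: [-7.7, -2.1, 10.6]
grip_width: 0.0337
clock: 16.0
position: [0.4086, -0.0664, 0.0071]
tool_rot: [3.14, -0.001, -2.922]
force: [-3.1, -1.1, 2.8]
grip_width: 0.0336
```

```bash
python3 -m jog '[{"delta_pos":[0,0,0],"spin":0,"claw":0.45},{"delta_pos":[0,0,0],"spin":0,"claw":0.45},{"delta_pos":[0,0,0],"spin":0,"claw":0.45}]'; python3 - <<'E'
from h import *
s=eyes.grab_frame('scene');t=eyes.grab_frame('top')
cv2.imwrite('pics/s4.png',s);cv2.imwrite('pics/t4.png',t)
a=cv2.resize(s[180:340,190:350],(400,400),interpolation=2);b=cv2.resize(t[170:330,300:460],(400,400),interpolation=2)
cv2.imwrite('pics/v4.png',cv2.convertScaleAbs(np.hstack([a,b]),alpha=1.8))
E
```

```text
clock: 16.3
position: [0.4089, -0.0663, 0.0072]
tool_rot: [3.14, -0.0, -2.922]
force: [-0.7, -0.7, -0.1]
grip_width: 0.047
```

View pics/v4.png

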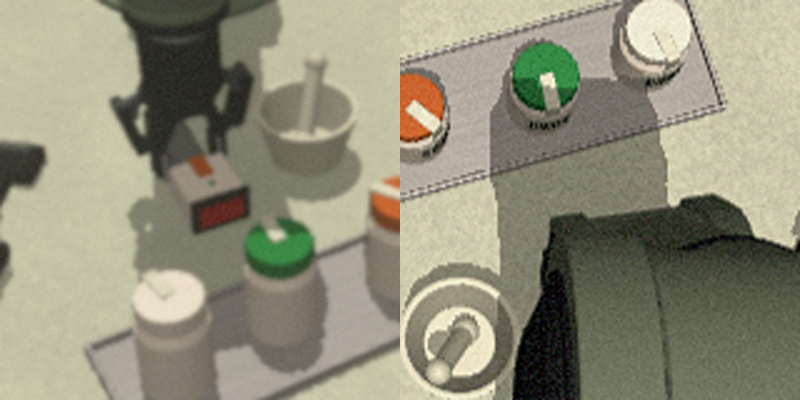

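The scanner is lying flat on the bench, window towards the green jar, with its centre at scene pixel (278,264). Next I measure its window and the jar code.

```bash
python3 - <<'E'
from h import *
w=onz('scene',278,264,.019); P=bot.observe()['position'][:2]; d=w-P
print('window',w,'fwd',np.hypot(*d),'yaw',np.arctan2(d[1],d[0]))
T=lambda u,v:(300+(u-400)/2.5,170+v/2.5)
c=onz('top',*T(545,75),.1); s=onz('top',*T(551,110),.1); b=onz('top',*T(547,125),.044)
for n,p in(('strip',s),('bar',b)): q=c-p; print(n,c,p,'hd',np.arctan2(q[1],q[0]))
E
```

```text
window [ 0.4857652  -0.04920716] fwd 0.0788714630787606 yaw 0.21892606761448968
strip [ 0.61821011 -0.02098844] [ 0.58796195 -0.02538524] hd 0.144346564703328
bar [ 0.61821011 -0.02098844] [ 0.58862071 -0.02546192] hd 0.15004897402194065
```

```bash
python3 -m jog '[{"delta_pos":[0,0,0],"spin":0,"claw":1},{"delta_pos":[0,0,0],"spin":0,"claw":1},{"delta_pos":[0,0,0],"spin":0,"claw":1},{"delta_pos":[0,0,0],"spin":0,"claw":1},{"delta_pos":[0,0,10],"spin":0,"claw":1},{"delta_pos":[3,6,25],"spin":-0.03,"claw":1},{"delta_pos":[3,6,25],"spin":-0.03,"claw":1},{"delta_pos":[3,6,25],"spin":-0.03,"claw":1}]' 35
python3 - <<'E'
from h import *
s=eyes.grab_frame('scene')
a=cv2.resize(s[180:340,190:350],(500,500),interpolation=2)
cv2.imwrite('pics/v5.png',cv2.convertScaleAbs(a,alpha=1.8))
print(proj('scene',[.5877,-.0263,.044]),proj('scene',[.4895,-.0452,.044]))
E
```

```text
clock: 17.2
position: [0.412, -0.0604, 0.0325]
tool_rot: [3.141, 0.001, -2.951]
force: [-0.4, 0.3, -2.1]
grip_width: 0.0332
(np.float64(296.41086858005474), np.float64(284.632021650948)) (np.float64(279.41330161523564), np.float64(256.7386353028392))
```

View pics/v5.png

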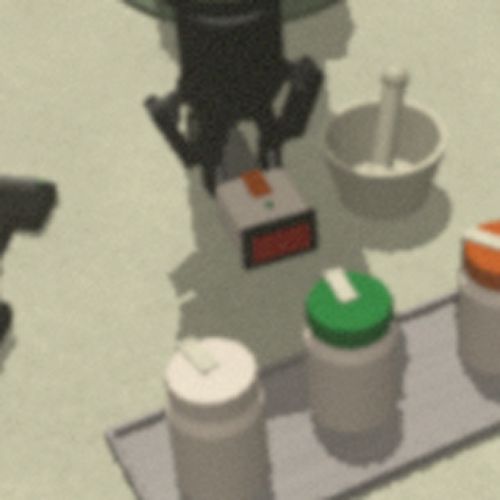

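The window shows at scene (280,257), as predicted, so it is level, centred and about 10 cm from the code. I'll hold about 2.2 s, then lift.

```bash
for i in 1 2 3; do python3 -m jog '[{"delta_pos":[0,0,0],"spin":0,"claw":1},{"delta_pos":[0,0,0],"spin":0,"claw":1},{"delta_pos":[0,0,0],"spin":0,"claw":1},{"delta_pos":[0,0,0],"spin":0,"claw":1},{"delta_pos":[0,0,0],"spin":0,"claw":1},{"delta_pos":[0,0,0],"spin":0,"claw":1},{"delta_pos":[0,0,0],"spin":0,"claw":1},{"delta_pos":[0,0,0],"spin":0,"claw":1}]'|grep pos; done
python3 -m jog '[{"delta_pos":[0,0,30],"spin":0,"claw":1},{"delta_pos":[0,-10,70],"spin":0,"claw":1},{"delta_pos":[0,-40,100],"spin":-0.1,"claw":1},{"delta_pos":[2,-80,100],"spin":-0.22,"claw":1},{"delta_pos":[10,-120,100],"spin":-0.35,"claw":1},{"delta_pos":[15,-160,100],"spin":-0.45,"claw":1},{"delta_pos":[20,-190,100],"spin":-0.542,"claw":1},{"delta_pos":[26,-214,100],"spin":-0.542,"claw":1}]'
```

```text
position: [0.4117, -0.0605, 0.0321]
position: [0.4117, -0.0605, 0.0321]
position: [0.4117, -0.0605, 0.0321]
clock: 20.45
position: [0.4374, -0.2765, 0.1321]
tool_rot: [3.141, -0.0, 2.785]
force: [0.9, 0.6, -1.2]
grip_width: 0.0334
```

```bash
python3 -m jog '[{"delta_pos":[1,2,-30],"spin":0.004,"claw":1},{"delta_pos":[1,2,-52],"spin":0.004,"claw":1},{"delta_pos":[1,2,-52],"spin":0.004,"claw":1},{"delta_pos":[1,2,-52],"spin":0.004,"claw":1}]'
python3 - <<'E'
from h import *
s=eyes.grab_frame('scene');t=eyes.grab_frame('top'); cv2.imwrite('pics/s6.png',s)
a=cv2.resize(s[215:315,120:220],(400,400),interpolation=2);b=cv2.resize(t[225:355,425:555],(400,400),interpolation=2)
cv2.imwrite('pics/v6.png',cv2.convertScaleAbs(np.hstack([a,b]),alpha=2))
E
```

```text
clock: 20.85
position: [0.4382, -0.2744, 0.0803]
tool_rot: [3.141, -0.001, 2.789]
force: [0.9, 0.1, 0.2]
grip_width: 0.033
```

View pics/v6.png

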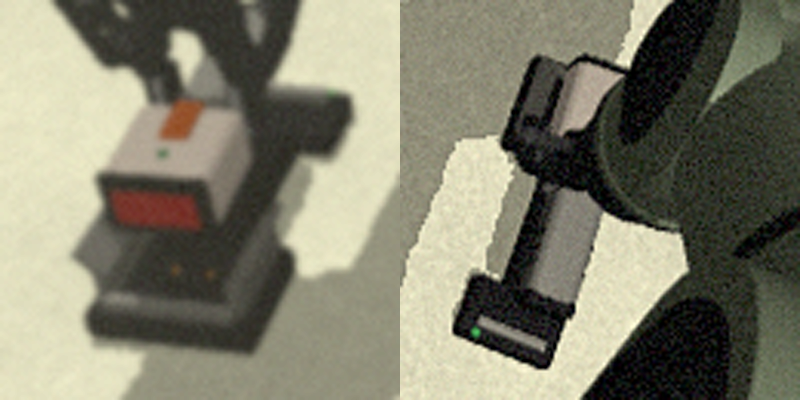

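The scanner hovers level over the dock, aligned with it, with its window end towards the nose stop. I'll cross-check the along and across offsets from the scene view.

```bash
python3 - <<'E'
from h import *
f=lambda u,v,z:onz('scene',120+u/4,215+v/4,z)
l,r=f(88,336,0),f(252,352,0); m=(l+r)/2; d=r-l; print('front',l,r,np.hypot(*d),'hd',np.arctan2(-d[0],d[1]))
h=np.array([np.cos(-.353),np.sin(-.353)]); n=np.array([-h[1],h[0]])
print('origin est',m-.112*h); P=bot.observe()['position'][:2]
w=f(155,208,.092); print('window',w,'rel TCP',(w-P)@h,(w-P)@n)
for o in(np.array([.4232,-.2686]),m-.112*h): print('window rel dock', (w-o)@h,(w-o)@n)
# lips in the first top view, inner ends and contacts
T=lambda x,y:(437+(x-260)/3.11,237+y/3.119)
print('contacts rel',[((onz('top',*T(*p),.018)-np.array([.4232,-.2686]))@h,(onz('top',*T(*p),.018)-np.array([.4232,-.2686]))@n) for p in((392,90),(420,100))])
for p in((303,240),(392,275),(375,335),(278,300)): q=onz('top',*T(*p),.02)-np.array([.4232,-.2686]); print('tail corner',(q@h).round(4),(q@n).round(4))
E
```

```text
front [ 0.50478642 -0.35699233] [ 0.53905981 -0.27020834] 0.09330662202507918 hd -0.3761259763340907
origin est [ 0.41682906 -0.27488032]
window [ 0.51443155 -0.30169525] rel TCP 0.08025294535400386 0.0007576641196247403
window rel dock 0.0970476952822391 0.0004854641429406515
window rel dock 0.10085460337541823 0.008581068007599947
contacts rel [(np.float64(0.06917169474541905), np.float64(0.0030673872146382173)), (np.float64(0.06901201289695523), np.float64(-0.01748954139525549))]
tail corner -0.0526 0.0314
tail corner -0.0547 -0.0334
tail corner -0.0976 -0.0341
tail corner -0.0976 0.0354
```

```bash
python3 -m jog '[{"delta_pos":[-1.5,0.5,-8],"spin":0,"claw":1},{"delta_pos":[-1.5,0.5,-16],"spin":0,"claw":1},{"delta_pos":[-1.5,0.5,-22],"spin":0,"claw":1},{"delta_pos":[-1.5,0.5,-27],"spin":0,"claw":1},{"delta_pos":[-1.5,0.5,-32],"spin":0,"claw":1},{"delta_pos":[-1.5,0.5,-36],"spin":0,"claw":1}]' 25
python3 -m jog '[{"delta_pos":[0,0,-3],"spin":0,"claw":1},{"delta_pos":[0,0,-6],"spin":0,"claw":1},{"delta_pos":[0,0,-9],"spin":0,"claw":1},{"delta_pos":[0,0,-11],"spin":0,"claw":1},{"delta_pos":[0,0,-13],"spin":0,"claw":1},{"delta_pos":[0,0,-15],"spin":0,"claw":1}]'
```

```text
clock: 21.55
position: [0.437, -0.2746, 0.0449]
tool_rot: [3.142, 0.001, 2.788]
force: [-6.4, -3.1, 8.9]
grip_width: 0.0331
clock: 22.15
position: [0.4372, -0.2759, 0.0301]
tool_rot: [-3.141, 0.002, 2.787]
force: [-0.5, -6.7, 12.6]
grip_width: 0.0333
```

Lateral force shows the +y lip pushing the scanner towards -y. I'll ease up slightly and shift that way.

```bash
python3 -m jog '[{"delta_pos":[0,0,6],"spin":0,"claw":1},{"delta_pos":[0,0,12],"spin":0,"claw":1},{"delta_pos":[0,0,12],"spin":0,"claw":1}]'
python3 -m jog '[{"delta_pos":[-0.7,-1.9,0],"spin":0,"claw":1},{"delta_pos":[-1.4,-3.8,0],"spin":0,"claw":1},{"delta_pos":[-1.4,-3.8,0],"spin":0,"claw":1},{"delta_pos":[-1.4,-3.8,0],"spin":0,"claw":1}]'
python3 -m jog '[{"delta_pos":[0,0,-4],"spin":0,"claw":1},{"delta_pos":[0,0,-8],"spin":0,"claw":1},{"delta_pos":[0,0,-8],"spin":0,"claw":1}]'
```

```text
clock: 22.45
position: [0.4377, -0.276, 0.0429]
tool_rot: [-3.141, 0.004, 2.787]
force: [0.8, -0.3, -1.5]
grip_width: 0.0338
clock: 22.85
position: [0.4362, -0.2798, 0.0428]
tool_rot: [-3.141, 0.003, 2.787]
force: [-0.9, -0.1, -1.6]
grip_width: 0.0332
clock: 23.15
position: [0.4359, -0.2795, 0.034]
tool_rot: [-3.141, 0.002, 2.787]
force: [0.1, -0.3, -1.4]
grip_width: 0.0333
```

```bash
python3 -m jog '[{"delta_pos":[0,0,-2],"spin":0,"claw":1},{"delta_pos":[0,0,-4],"spin":0,"claw":1},{"delta_pos":[0,0,-4],"spin":0,"claw":1}]'; python3 -m jog '[{"delta_pos":[0,0,-2],"spin":0,"claw":1},{"delta_pos":[0,0,-4],"spin":0,"claw":1},{"delta_pos":[0,0,-4],"spin":0,"claw":1}]'
python3 - <<'E'
from h import *
s=eyes.grab_frame('scene');t=eyes.grab_frame('top')
a=cv2.resize(s[215:315,120:220],(400,400),interpolation=2);b=cv2.resize(t[225:355,425:555],(400,400),interpolation=2)
cv2.imwrite('pics/v7.png',cv2.convertScaleAbs(np.hstack([a,b]),alpha=2))
E
```

```text
clock: 23.45
position: [0.4361, -0.2795, 0.03]
tool_rot: [-3.141, 0.003, 2.787]
force: [1.4, 0.1, 2.2]
grip_width: 0.0332
clock: 23.75
position: [0.4365, -0.2797, 0.026]
tool_rot: [-3.141, 0.003, 2.787]
force: [4.1, -0.4, 3.8]
grip_width: 0.033
```

View pics/v7.png

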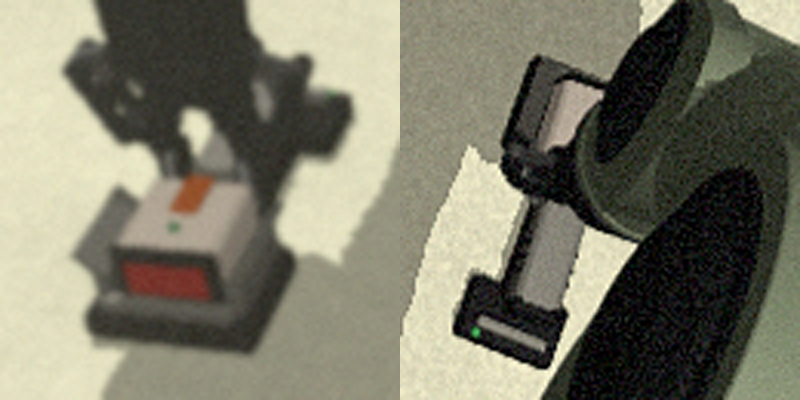

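The head sits between the cheeks with the window at the nose stop, nearly down. The force is pushing forward (+x), so I think the tail touches its stop. I'll ease forward 3 mm and finish the descent.

```bash
python3 -m jog '[{"delta_pos":[0,0,3],"spin":0,"claw":1},{"delta_pos":[1.5,-0.5,3],"spin":0,"claw":1},{"delta_pos":[2.8,-1,3],"spin":0,"claw":1},{"delta_pos":[2.8,-1,3],"spin":0,"claw":1}]'; python3 -m jog '[{"delta_pos":[0,0,-2],"spin":0,"claw":1},{"delta_pos":[0,0,-3],"spin":0,"claw":1},{"delta_pos":[0,0,-3],"spin":0,"claw":1}]';python3 -m jog '[{"delta_pos":[0,0,-1.5],"spin":0,"claw":1},{"delta_pos":[0,0,-1.5],"spin":0,"claw":1},{"delta_pos":[0,0,-1.5],"spin":0,"claw":1}]'
```

```text
clock: 24.25
position: [0.4376, -0.28, 0.0285]
tool_rot: [-3.141, -0.001, 2.787]
force: [-4.3, 1.9, -3.2]
grip_width: 0.0338
clock: 24.55
position: [0.4373, -0.2798, 0.0253]
tool_rot: [-3.141, -0.001, 2.787]
force: [-1.1, 1.0, 0.8]
grip_width: 0.0334
clock: 24.85
position: [0.4376, -0.28, 0.0248]
tool_rot: [-3.141, -0.0, 2.787]
force: [-5.7, 4.3, 24.9]
grip_width: 0.0337
```

A stiff stop at TCP z = 0.025 is where the seated height should be. I'll relieve the load, release and retreat.

```bash
python3 -m jog '[{"delta_pos":[-0.7,0.2,0.6],"spin":0,"claw":1},{"delta_pos":[-0.7,0.2,0.6],"spin":0,"claw":0.5},{"delta_pos":[-0.7,0.2,0.6],"spin":0,"claw":0.4},{"delta_pos":[-0.7,0.2,0.6],"spin":0,"claw":0.3},{"delta_pos":[-0.7,0.2,0.6],"spin":0,"claw":0.3}]'
python3 -m jog '[{"delta_pos":[0,0,10],"spin":0,"claw":0.2},{"delta_pos":[0,0,35],"spin":0,"claw":0.2},{"delta_pos":[0,0,80],"spin":0,"claw":0.2},{"delta_pos":[0,0,125],"spin":0,"claw":0.2},{"delta_pos":[0,40,145],"spin":0,"claw":0.2},{"delta_pos":[0,85,145],"spin":0,"claw":0.2},{"delta_pos":[0,130,145],"spin":0,"claw":0.2},{"delta_pos":[0,170,145],"spin":0,"claw":0.2}]'
python3 -m jog '[{"delta_pos":[0,45,0],"spin":0,"claw":0.2},{"delta_pos":[0,90,0],"spin":0,"claw":0.2},{"delta_pos":[0,130,0],"spin":0,"claw":0.2},{"delta_pos":[0,130,0],"spin":0,"claw":0.2}]'
python3 - <<'E'
from h import *
s=eyes.grab_frame('scene');t=eyes.grab_frame('top'); cv2.imwrite('pics/s8.png',s);cv2.imwrite('pics/t8.png',t)
a=cv2.resize(s[215:315,120:220],(400,400),interpolation=2);b=cv2.resize(t[230:350,435:525],(300,400),interpolation=2)
c=cv2.resize(t,(266,200),interpolation=3); d=cv2.resize(s,(266,200),interpolation=3)
o=np.zeros((600,702,3),np.uint8); o[:400,:400]=a;o[:400,402:702]=b;o[400:,:266]=c;o[400:,270:536]=d
cv2.imwrite('pics/v8.png',cv2.convertScaleAbs(o,alpha=2))
E
```

```text
clock: 25.35
position: [0.4369, -0.2798, 0.0253]
tool_rot: [-3.141, -0.001, 2.786]
force: [-0.8, 0.5, 0.8]
grip_width: 0.0592
clock: 26.15
position: [0.4367, -0.1079, 0.1712]
tool_rot: [3.142, 0.001, 2.787]
force: [1.2, 0.3, 0.5]
grip_width: 0.0683
clock: 26.55
position: [0.4367, 0.027, 0.1719]
tool_rot: [3.14, 0.001, 2.793]
force: [0.1, -0.4, 0.0]
grip_width: 0.0685
```

View pics/v8.png

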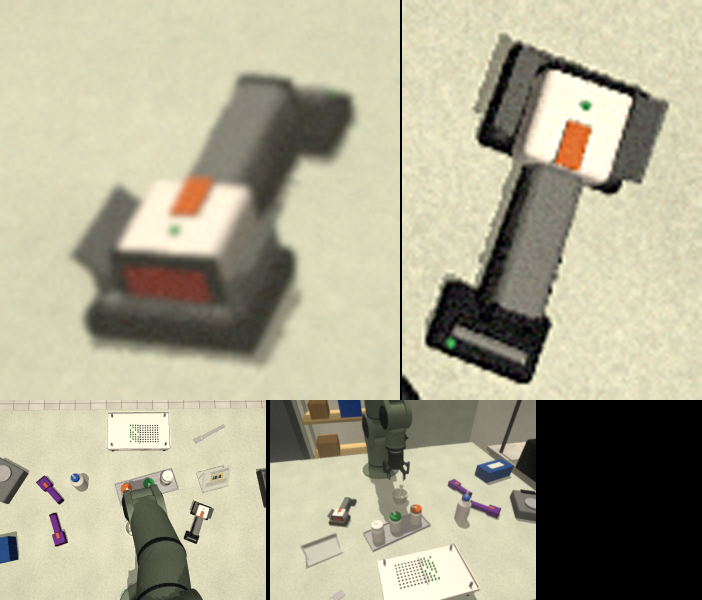

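The scanner sits in the dock with its head between the cheeks, window to the nose stop, and the gripper is clear. The dot and tail heights will show whether it is fully down.

```bash
python3 - <<'E'
from h import *
T=lambda u,v:(435+(u-402)/3.333,230+v/3.333); S=lambda u,v:(120+u/4,215+v/4)
for n,a,b in(('dot',(586,104),(174,230)),('key front',(578,123),(183,213)),('key back',(570,167),(198,180)),('head front top R(+y)',(548,71),(216,261)),('head front top L',(633,96),(119,252)),('tail top',(516,308),(268,80))):
    p,e=two(T(*a),S(*b)); print(n,p.round(4),e.round(4))
a,b=cv2.imread('pics/s4.png'),cv2.imread('pics/s8.png')
for n,(x,y,w,h) in dict(jars=(240,240,130,110),bottle=(445,220,40,80),mortar=(290,200,45,50)).items():
    A,B=[cv2.cvtColor(i[y:y+h,x:x+w],6).astype(np.float32) for i in(a,b)]; print(n,cv2.phaseCorrelate(A,B,cv2.createHanningWindow((w,h),cv2.CV_32F)))
E
```

```text
dot [ 0.4932 -0.3007  0.0567] 0.0023
key front [ 0.4809 -0.2954  0.0569] 0.0011
key back [ 0.453  -0.2882  0.0554] 0.0024
head front top R(+y) [ 0.5159 -0.2801  0.0499] 0.0018
head front top L [ 0.4987 -0.3312  0.0527] 0.0045
tail top [ 0.365  -0.2489  0.0511] 0.0045
jars ((0.57570063719551, 0.15121382764655067), 0.6127962230164328)
bottle ((0.013519642490702921, -0.02196535780493747), 1.0603188842535018)
mortar ((0.39222241184650386, -0.1395593436771918), 0.8546156277126736)
```

```bash
python3 -c "
from workcell import bot
print(bot.observe()['clock']);print(bot.job_done())"
```

```text
26.65
the job is handed in; nothing more can be done
None
```

The job is handed in at 26.7 s. Both codes were scanned in the order asked and the scanner is back in its dock, but nothing available to me confirms that either code was actually read.

- **Sheet scan:** The moves offer no tilt, so I tipped the scanner nose-down in the grip against the sheet stand's top edge. I held it about 9–10 cm from the code at three heights 6 mm apart, about 1.5 s each. My pitch readings disagreed (26° to about 35°), so it faced the 35° code within about 10°. The three heights were meant to cover that uncertainty.
- **Jar scan:** I levelled the scanner on the bench, regripped it and held it about 10 cm from the jar's code for over 2 s. The window showed within a pixel of where I had predicted it.
- **Docking:** My first descent was a few millimetres off and touched a lip with about 14 N. I backed off, shifted about 4 mm and lowered it until it met a firm stop, which gave a 25 N push before I let go.
- **Last checks:**
  - The scanner top measured 55–57 mm high (56–58 expected) and the tail 51 ± 4 mm (48 expected), so it looks flat and fully down.
  - The head is between the cheeks with the window towards the nose stop, and the gripper is clear.
  - The jars, wash bottle and mortar shifted less than 0.6 pixel between the mid-job and final pictures; I put that down to the arm's moving shadow.

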